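# Key in a gift-wrap order and ring for it

## Robot

A 6-joint arm with a two-finger parallel gripper is mounted at the origin on a cart in front of the work surface, level with it; the furniture and walls round the work are solid. World frame = base frame: x ahead of the robot, y to its left, z up, the work surface at z = 0. Lengths are in mm, angles in rad, forces in N, time in s.
With the tool pointing down it reaches from about 275 to 750 mm from the base axis. Payload 10.2 kg.
Tool frame: the origin (TCP) lies at the very end of the fingers, on their centre line; the grasp point (between the pads) lies 19 mm behind it (robot.tcp_to_grasp is the distance from the TCP to the grasp point, in mm); z points along the fingers, y is the direction in which the jaws open and shut (so a half turn about z gives the same grasp; the last joint's range is limited). The gripper opens to 85 mm and grips with 20 to 120 N. Pads are 22 mm wide; open, the fingers measure 114 mm over their backs; the gripper's body (76 mm by 85 mm) begins 54 mm behind the grasp point. The pads swing forward as they close: fully open they stand 13 mm farther back than shut.
Start: joints at [-1.54, 0.313, 1.498, -0, 1.331, -0.223], TCP at [131.806, -508.191, 231.294] pointing down, gripper open.
Joint ranges: [-2.94, 2.94], [-0.97, 2.17], [0.19, 2.56], [-1.23, 4.37], [0.02, 3.11], [-2.88, 2.88]. Speed limits (rad/s): [2.39, 2.39, 3.01, 3.14, 3.14, 3.14].

## Interface

Orientations are given as a rotation vector (axis times angle).
In Python, from bench import robot, imaging, workorder gives the robot as it stands. The module is installed in compiled form; this text tells all that it offers.
- The arm moves only by the tool send_rows, never from a script. Its argument "deltas" is a list of rows, each an object with "xyz": the shift along the tool's x, y, z in m, a list of three; "dr": the turn, a rotation vector about the tool's x, y, z in rad, a list of three. A call has exactly 5 rows; each row is the pose to reach, as a shift and turn from the pose commanded when the call began, along the tool's axes at that moment; what a row does not reach only later rows make up. A row lasts 1/12 s, in which the tool goes at most 41.7 mm and 7.16 degrees, less where a joint would pass 70% of its speed; a pose out of reach is approached as far as the arm can. A call with a gripper value outside its range is refused whole. "fingers" is the finger opening in m, from 0 to 0.0854, set as the call begins (left out, the last holds). The fingers move at their own pace and stop on an object; "force" is the grip in N (left out, the last holds). Time passes only in rows, so rows that repeat a pose let the fingers close, or fill a call up. It gives the time, the measured TCP pose, the force and the opening at its end, in the units of the state.
- robot.sense(): the state, without advancing time (a new reading comes with each control period).
- imaging.read_camera(name): name is "side" or "top"; returns a dict with "img" (400x640x3 uint8, red, green, blue), "fx", "fy", "cx", "cy" (pixels), "world_to_cam" (4x4, takes a point from world to camera coordinates). Camera axes: x right, y down, z forward; pixel columns grow to the right and rows downward; lengths in mm; the calibration is good to about 2 mm. A picture is of the moment at which its call begins. There is no depth.
- workorder.hand_in(): hands the job in, once; it reports no verdict.
The state is a dict: "time_s": time; "q": joint angles; "dq": joint speeds; "effort": joint torques, N m; "ee_pos": TCP position; "tool_rot": TCP orientation; "force": force on the tool from outside, world axes, zero at the start; "wrist_torque": the same for the moment, N m; "opening": finger opening in mm.
Only numpy, scipy, OpenCV 4.12 (cv2) and the standard library are available. Lean on these libraries where they do the work, as an engineer would, in place of code of your own. Each camera call takes 0.05 s, during which the arm holds its last target. There are 200 camera calls.

## Task

Order the wrapping of a customer's two gifts at the order pad: press the square key fully down, then the round key fully down (keys stay down once pressed), and only after that ring the counter bell by pressing the button on its top all the way down and letting it come back up. Leave the oblong key up, and do not lift, slide or knock over the bell or the things standing around.

Things in the scene. Friction and masses are not known exactly. Their poses are not given: they have to be found in the camera images.
- pad: Gift-wrap order pad, a flat wooden case with grey face, 110 (x) x 220 (y) x 32 mm, fixed to the table, level; it stands left or right of the bell. Origin at the centre of its underside, x across the short side, y along the row of three keys, z up. The keys stand in one row along y, at x = -5 mm, y = -65, 0 and +65 mm; which key is in which place varies. Each white key cap rises through a black square surround 56 x 56 mm whose top is 36 mm above the table.
- square_top (a point): Centre of the top face of the square key, 36 x 36 mm. 49 mm above the table when up, 40 mm when fully down. Axes as the pad.
- round_top (a point): Centre of the top face of the round key, 38 mm diameter. Same heights as the square key.
- oblong_top (a point): Centre of the top face of the oblong key, 46 (pad x) x 16 (pad y) mm. Same heights. It must stay up.
- square_key (a joint): How far the square key is pressed: 0 up, 0.009 m fully down. Moves straight down against about 3 N of friction all the way, no spring: it stays where it is left and meets a hard stop when fully down.
- round_key (a joint): The same for the round key.
- oblong_key (a joint): The same for the oblong key.
- bell: Brass domed counter bell, 82 mm diameter, 61 mm high to the top of its button, about 0.2 kg, loose on the table. Origin at the centre of its underside, z up.
- bell_top (a point): Top of the bell's push button, on the bell's axis, 61 mm above the table when up; the button is 14 mm wide and stands 15 mm clear of the dome.
- bell_button (a joint): How far the bell's button is pressed: 0 up, 0.004 m fully down (hard stop). It springs back; the spring takes about 2 N per mm, so 8 N holds it fully down.
- mug: Cream mug, loose bystander, 78 x 109 x 84 mm, at the right of the work. Origin under its middle.
- dish: Round glass dish, loose bystander, 93 mm diameter, 20 mm high, at the left of the work. Origin under its centre.
- tin: Round candle tin, loose bystander, 64 mm diameter, 45 mm high, behind the work. Origin under its centre.
Things that resemble listed ones, but are neither listed nor needed, are in the scene too. What is meant by the bell is not purple or turquoise, and is the larger of those in its own colour.

How it is judged (in metres and radians):
On the way, in this order (a step that is already met when the one before it is completed fails the run):
1. the square key is fully down (value of joint square_key above 0.007 m), for 0.2 s.
2. then the round key is fully down too (value of joint each of square_key, round_key above 0.007 m), for 0.2 s.
3. then the bell's button is pressed down (value of joint bell_button above 0.003 m), for 0.05 s.
At the end, for the whole second after the job is handed in: square and round keys at least 7 of 9 mm down, oblong key less than 2 mm down, bell button up again (within 1 mm), bell upright, at rest and within 20 mm of where it stood (all of step 2 and value of joint oblong_key below 0.002 m and value of joint bell_button below 0.001 m and linear speed of bell below 0.01 m/s and angle between bell's own z axis and vertical below 0.1 rad and distance of bell from where it was at the start of the episode below 0.02 m); the robot touches nothing.
It fails at once if the round key is pressed before the square key is down (value of joint round_key above 0.003 m and value of joint square_key below 0.0065 m).
It fails at once if the bell is rung before both keys are down (value of joint bell_button above 0.002 m and value of joint any of square_key, round_key below 0.0065 m).
It fails at once if the oblong key is pressed (value of joint oblong_key above 0.002 m).
It fails at once if the bell is lifted, shifted more than 20 mm or tipped (distance of bell from where it was at the start of the episode above 0.02 m or height (world z) of bell above 0.008 m or angle between bell's own z axis and vertical above 0.25 rad).
It fails at once if the mug, dish or tin is moved more than 20 mm or tipped (distance of any of mug, dish, tin from where it was at the start of the episode above 0.02 m or angle between any of mug, dish, tin's own z axis and vertical above 0.25 rad).
It also fails if it takes over 45 s, if anything falls off the work surface, if the arm or the gripper's body presses on something with over 40 N, if the wrist force passes 120 N, or if a joint passes its speed limit or range.

## Working session

There is one attempt and no reset: what is moved stays moved. The work goes in short steps, Python scripts to look and compute and a tool call to move; the robot and the scene stay as the last step left them, time stands still between calls to the robot, and variables do not carry over. Pictures are saved under pics/ and viewed, about 8 in all and at most 12, crops included, and the job is handed in when it is done.

Besides the shell and the picture viewer there is one more tool, called after "Emit:" as name([rows], argument=value, ...), one row to a line, values as JSON. send_rows: Moves the arm, as the interface text tells. Its arguments: {"type":"object","properties":{"deltas":{"type":"array"},"fingers":{"type":"number"},"force":{"type":"number"}},"required":["deltas"]}

```bash
mkdir -p pics; cat > h.py <<'E'
import numpy as np,cv2
from bench import robot,imaging,workorder
from scipy.spatial.transform import Rotation as R
def ray(c,u,v,z):
    T=np.array(c["world_to_cam"]);Rm=T[:3,:3];t=T[:3,3]
    o=-Rm.T@t;d=Rm.T@np.array([(u-c["cx"])/c["fx"],(v-c["cy"])/c["fy"],1])
    return o+d*(z-o[2])/d[2]
def proj(c,p):
    q=np.array(c["world_to_cam"])@np.append(p,1);return np.array([c["fx"]*q[0]/q[2]+c["cx"],c["fy"]*q[1]/q[2]+c["cy"]])
E
python3 - <<'E'
from h import *
for n in("top","side"):
    c=imaging.read_camera(n);cv2.imwrite(f"pics/{n}.png",c["img"][:,:,::-1])
    print(n,c["fx"],c["cx"],c["cy"],np.round(c["world_to_cam"],3).tolist())
s=robot.sense();print(s);print(R.from_rotvec(s["tool_rot"]).as_matrix().round(4))
E
```

```text
top 442.82408633250105 322.26716165584065 195.04670612370163 [[-0.02, -1.0, -0.007, -9.437], [-0.988, 0.021, -0.153, 626.642], [0.153, 0.004, -0.988, 1265.935], [0.0, 0.0, 0.0, 1.0]]
side 373.077069529183 320.01585563831924 196.0621849444407 [[0.993, -0.117, -0.012, -598.043], [-0.054, -0.365, -0.929, 91.079], [0.104, 0.924, -0.369, 1024.661], [0.0, 0.0, 0.0, 1.0]]
{'time_s': 0.1, 'q': array([-1.54041449e+00,  3.13392220e-01,  1.49834471e+00, -2.02041879e-05,
        1.33094608e+00, -2.23413139e-01]), 'dq': array([ 7.13278525e-04,  6.33061139e-05, -2.13110307e-03, -1.56475974e-03,
        3.04644038e-04,  2.75684996e-04]), 'effort': array([ 2.21691997e-03, -4.12902153e+01, -2.60145181e+01, -1.37021198e-04,
        3.01768268e-03, -3.28992471e-06]), 'ee_pos': array([ 131.78655466, -507.97186354,  230.79939701]), 'tool_rot': array([-3.11525269e+00, -3.97461052e-01, -1.34321912e-04]), 'force': array([-0.44678223,  0.56819071, -0.32158687]), 'wrist_torque': array([0.00405986, 0.00995885, 0.03335694]), 'opening': 85.2991623298148}
[[ 9.680e-01  2.511e-01 -1.000e-04]
 [ 2.511e-01 -9.680e-01  1.100e-03]
 [ 2.000e-04 -1.100e-03 -1.000e+00]]
```

View pics/top.png

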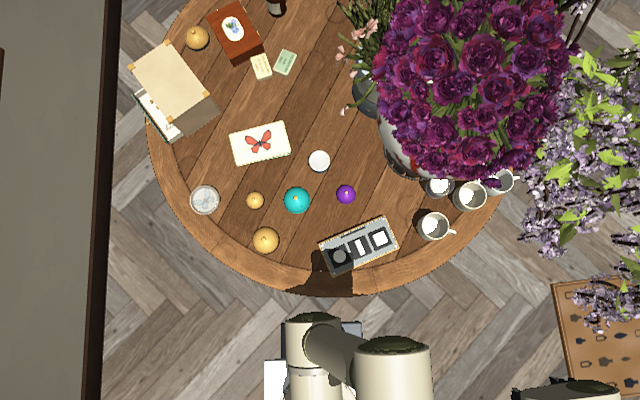

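View pics/side.png

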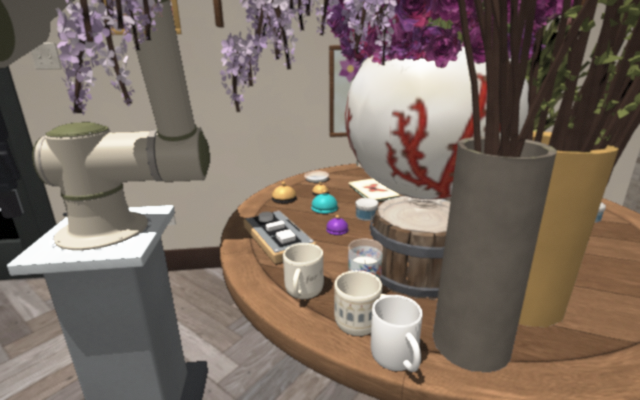

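```bash
python3 - <<'E'
from h import *
i=cv2.imread("pics/top.png");j=cv2.imread("pics/side.png")
a=cv2.resize(i[205:285,310:410],None,fx=8,fy=8,interpolation=cv2.INTER_CUBIC)[:600]
cv2.imwrite("pics/pad.png",a[:600])
b=cv2.resize(i[180:265,230:320],None,fx=4.4,fy=4.4,interpolation=cv2.INTER_CUBIC)
d=cv2.resize(j[175:265,235:335],None,fx=4,fy=4,interpolation=cv2.INTER_CUBIC)
o=np.zeros((380,800,3),np.uint8);o[:b.shape[0],:b.shape[1]]=b[:380];o[:d.shape[0],400:400+d.shape[1]]=d
cv2.imwrite("pics/bell.png",o)
c=imaging.read_camera("top");s=imaging.read_camera("side")
for n,u,v,z in[("bell",265,239,30),("bell2",255,200,20),("far",197,38,30),("mug",434,226,40),("tin",319,160,45),("dish",204,200,10),("padc",358,246,36)]:
    p=ray(c,u,v,z);print(n,p.round(1),"side",proj(s,p).round(1),"px/mm",(np.linalg.norm(proj(c,p+[0,1,0])-proj(c,p))).round(3))
E
```

```text
bell [500.8 150.2  30. ] side [283.3 190.3] px/mm 0.337
bell2 [619.8 181.8  20. ] side [318.8 187.9] px/mm 0.33
far [1144.7  367.1   30. ] side [445.6 162.4] px/mm 0.313
mug [ 528.2 -350.    40. ] side [303.4 273.1] px/mm 0.339
tin [733.8 -14.7  45. ] side [366.  201.3] px/mm 0.332
dish [624.6 339.3  10. ] side [315.4 175.8] px/mm 0.327
padc [ 474.3 -124.4   36. ] side [275.5 226.6] px/mm 0.34
```

View pics/pad.png

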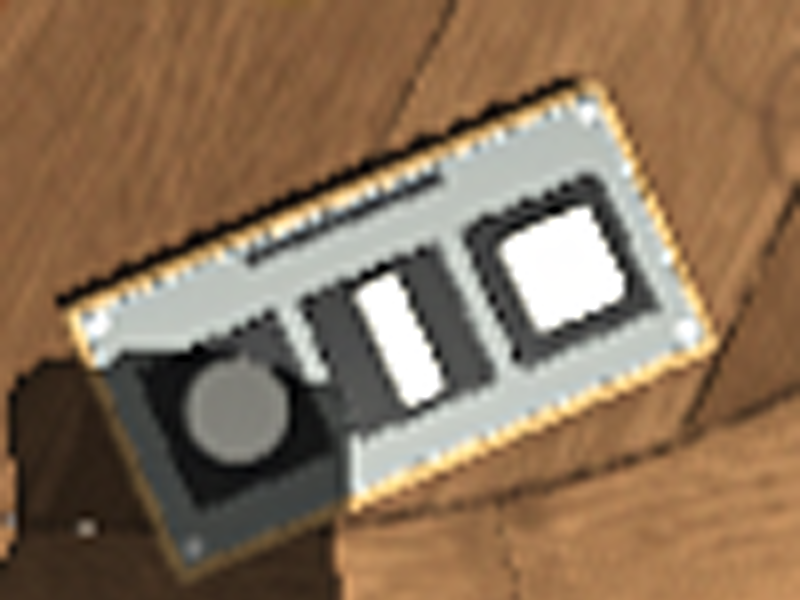

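View pics/bell.png

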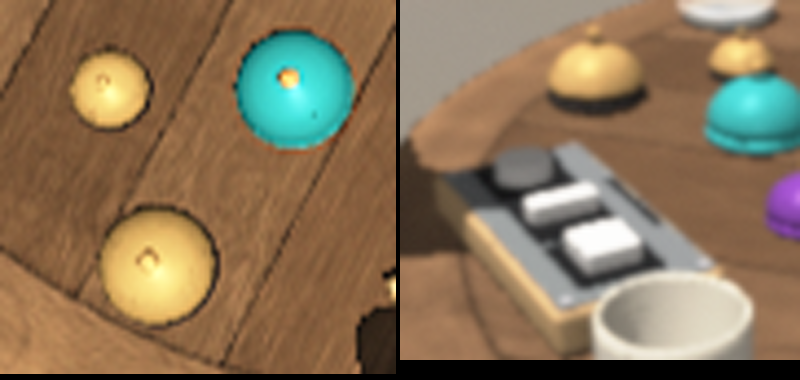

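```bash
python3 - <<'E'
from h import *
from scipy.optimize import least_squares
c=imaging.read_camera("top");s=imaging.read_camera("side")
T=lambda u,v,k,ox,oy:((u+.5)/k-.5+ox,(v+.5)/k-.5+oy)
P={}
for n,t,d,z in[("square",T(563,270,8,310,205),T(200,242,4,235,175),49),("round",T(238,411,8,310,205),T(125,160,4,235,175),49),("oblong",T(400,338,8,310,205),T(161,201,4,235,175),49),("bell",T(148,260,4.4,230,180),T(194,29,4,235,175),61)]:
    a=ray(c,*t,z);b=ray(s,*d,z);P[n]=a;print(n,a.round(1),b.round(1),"top px",np.round(t,1),"side pred",proj(s,a).round(1),"meas",np.round(d,1))
print(np.linalg.norm(P["square"]-P["round"]),np.linalg.norm(P["square"]-P["oblong"]))
k=[ray(c,*T(u,v,8,310,205),32) for u,v in[(72,310),(595,82),(713,350),(185,578)]]
print([np.linalg.norm(k[i]-k[i-1]).round(1) for i in range(4)],np.mean(k,0).round(1))
v=P["round"]-P["square"];print("pad y dir deg",np.degrees(np.arctan2(v[1],v[0])))
E
```

```text
square [ 494.8 -188.2   49. ] [ 495.8 -199.2   49. ] top px [379.9 238.3] side pred [284.1 233. ] meas [284.6 235.1]
round [446.3 -68.3  49. ] [450.2 -75.8  49. ] top px [339.3 255.9] side pred [264.5 213.6] meas [265.9 214.6]
oblong [ 471.4 -127.9   49. ] [ 473.4 -141.    49. ] top px [359.6 246.8] side pred [274.  222.7] meas [274.9 224.9]
bell [500. 151.  61.] [501.6 143.7  61. ] top px [263.2 238.7] side pred [282.6 181.1] meas [283.1 181.9]
129.31984043312664 64.64103749012484
[np.float64(105.8), np.float64(212.3), np.float64(107.5), np.float64(211.5)] [ 475.5 -126.4   32. ]
pad y dir deg 112.05068780696483
```

The top view shows the square key at pixel (380,238), the round key at (339,256), the oblong key between them, and the large brass bell's button at (263,239). The key spacing comes out at 129 mm against a true 130 mm. I'll close the fingers and move over the square key.

Emit:
send_rows([
  {"xyz": [0.02,-0.01,0],"dr": [0,0,0]},
  {"xyz": [0.055,-0.028,0],"dr": [0,0,0]},
  {"xyz": [0.09,-0.045,0],"dr": [0,0,0]},
  {"xyz": [0.125,-0.063,0],"dr": [0,0,0]},
  {"xyz": [0.16,-0.08,0],"dr": [0,0,0]},
], fingers=0, force=40)

```text
time_s: 0.72
ee_pos: [267.5, -389.1, 231.3]
tool_rot: [3.116, 0.397, 0.0]
force: [0.4, -0.9, -0.1]
opening: 25.6
```

Emit:
send_rows([
  {"xyz": [0.034,-0.017,0.01],"dr": [0,0,0]},
  {"xyz": [0.068,-0.034,0.02],"dr": [0,0,0]},
  {"xyz": [0.1,-0.05,0.03],"dr": [0,0,0]},
  {"xyz": [0.13,-0.065,0.04],"dr": [0,0,0]},
  {"xyz": [0.15,-0.075,0.05],"dr": [0,0,0]},
])

```text
time_s: 1.13
ee_pos: [394.6, -278.1, 180.9]
tool_rot: [-3.116, -0.4, -0.001]
force: [0.3, -1.2, -0.1]
opening: -0.2
```

Emit:
send_rows([
  {"xyz": [0.03,-0.015,0.015],"dr": [0,0,0]},
  {"xyz": [0.06,-0.03,0.035],"dr": [0,0,0]},
  {"xyz": [0.09,-0.046,0.06],"dr": [0,0,0]},
  {"xyz": [0.115,-0.059,0.08],"dr": [0,0,0]},
  {"xyz": [0.1217,-0.0629,0.091],"dr": [0,0,0]},
])

```text
time_s: 1.55
ee_pos: [496.2, -185.8, 87.9]
tool_rot: [-3.114, -0.402, 0.003]
force: [0.1, 0.8, 0.2]
opening: -0.1
```

Emit:
send_rows([
  {"xyz": [0,0,0.01],"dr": [0,0,0]},
  {"xyz": [0,0,0.02],"dr": [0,0,0]},
  {"xyz": [0,0,0.025],"dr": [0,0,0]},
  {"xyz": [0,0,0.025],"dr": [0,0,0]},
  {"xyz": [0,0,0.025],"dr": [0,0,0]},
])

```text
time_s: 1.97
ee_pos: [494.7, -189.9, 65.8]
tool_rot: [3.116, 0.395, 0.001]
force: [0.4, -0.0, -0.0]
opening: -0.2
```

```bash
python3 - <<'E'
from h import *
c=imaging.read_camera("top");s=imaging.read_camera("side")
st=robot.sense();print(st["time_s"],st["ee_pos"],st["force"],st["opening"])
a=cv2.resize(c["img"][195:285,310:410,::-1],None,fx=4,fy=4,interpolation=cv2.INTER_CUBIC)
d=cv2.resize(s["img"][165:265,235:335,::-1],None,fx=4,fy=4,interpolation=cv2.INTER_CUBIC)
o=np.zeros((400,800,3),np.uint8);o[:360,:400]=a;o[:,400:]=d
cv2.imwrite("pics/chk.png",o);print(proj(s,st["ee_pos"]),proj(c,st["ee_pos"]))
E
```

```text
2.0667 [ 495.01361839 -189.68434289   66.11859599] [-0.85297987  0.82350343  0.76777601] -0.00724473018999188
[283.81173066 226.79419639] [381.1867225  237.90246308]
```

View pics/chk.png

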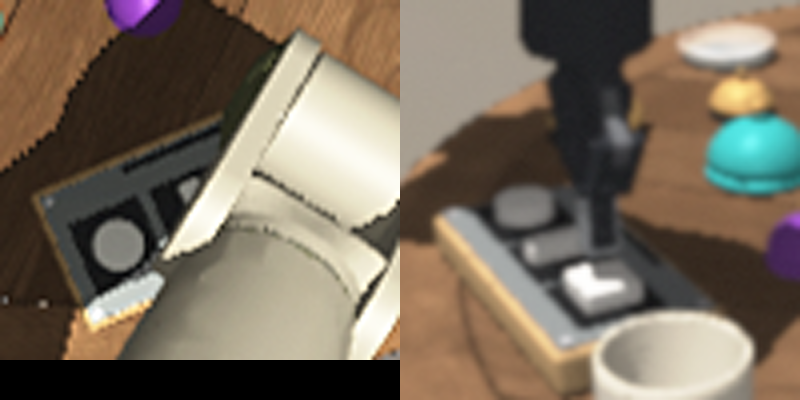

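The fingertip shows at side pixel (285,227), against a predicted (284,227), over the square key. Pressing now.

Emit:
send_rows([
  {"xyz": [0,0,0.007],"dr": [0,0,0]},
  {"xyz": [0,0,0.013],"dr": [0,0,0]},
  {"xyz": [0,0,0.018],"dr": [0,0,0]},
  {"xyz": [0,0,0.021],"dr": [0,0,0]},
  {"xyz": [0,0,0.023],"dr": [0,0,0]},
])

```text
time_s: 2.48
ee_pos: [494.9, -188.9, 41.9]
tool_rot: [-3.116, -0.398, 0.001]
force: [-1.9, -1.4, 3.5]
opening: -0.1
```

Emit:
send_rows([
  {"xyz": [0,0,0.001],"dr": [0,0,0]},
  {"xyz": [0,0,0.002],"dr": [0,0,0]},
  {"xyz": [0,0,0.003],"dr": [0,0,0]},
  {"xyz": [0,0,0.003],"dr": [0,0,0]},
  {"xyz": [0,0,0.003],"dr": [0,0,0]},
])

```text
time_s: 2.9
ee_pos: [494.9, -189.0, 40.0]
tool_rot: [3.116, 0.398, -0.0]
force: [-3.9, 0.3, 9.9]
opening: -0.0
```

Emit:
send_rows([
  {"xyz": [0,0,0],"dr": [0,0,0]},
  {"xyz": [0,0,-0.008],"dr": [0,0,0]},
  {"xyz": [0,0,-0.02],"dr": [0,0,0]},
  {"xyz": [0,0,-0.032],"dr": [0,0,0]},
  {"xyz": [0,0,-0.04],"dr": [0,0,0]},
])

```text
time_s: 3.32
ee_pos: [495.3, -188.9, 80.6]
tool_rot: [3.116, 0.398, 0.002]
force: [-0.0, -1.2, 0.5]
opening: 0.3
```

Emit:
send_rows([
  {"xyz": [-0.003,-0.025,0],"dr": [0,0,0]},
  {"xyz": [-0.007,-0.055,0],"dr": [0,0,0]},
  {"xyz": [-0.011,-0.085,0],"dr": [0,0,0]},
  {"xyz": [-0.015,-0.115,0],"dr": [0,0,0]},
  {"xyz": [-0.017,-0.1284,0],"dr": [0,0,0]},
])

```text
time_s: 3.73
ee_pos: [444.7, -66.2, 79.3]
tool_rot: [-3.115, -0.4, 0.002]
force: [-0.4, -0.9, 0.5]
opening: 0.2
```

Emit:
send_rows([
  {"xyz": [0,0,0],"dr": [0,0,0]},
  {"xyz": [0,0,0.004],"dr": [0,0,0]},
  {"xyz": [0,0,0.01],"dr": [0,0,0]},
  {"xyz": [0,0,0.016],"dr": [0,0,0]},
  {"xyz": [0,0,0.02],"dr": [0,0,0]},
])

```text
time_s: 4.15
ee_pos: [446.3, -69.6, 58.2]
tool_rot: [-3.116, -0.396, 0.001]
force: [-0.2, -0.6, -0.3]
opening: -0.2
```

```bash
python3 - <<'E'
from h import *
c=imaging.read_camera("top");s=imaging.read_camera("side")
st=robot.sense();print(st["time_s"],st["ee_pos"],st["force"],st["opening"])
a=cv2.resize(c["img"][195:285,310:410,::-1],None,fx=4,fy=4,interpolation=cv2.INTER_CUBIC)
d=cv2.resize(s["img"][165:265,235:335,::-1],None,fx=4,fy=4,interpolation=cv2.INTER_CUBIC)
o=np.zeros((400,800,3),np.uint8);o[:360,:400]=a;o[:,400:]=d
cv2.imwrite("pics/chk2.png",o);print(proj(s,st["ee_pos"]),proj(c,st["ee_pos"]))
E
```

```text
4.25 [445.94125801 -69.23256031  58.26625708] [-0.44769519  0.60041211  0.33574143] 0.049275411628282785
[264.08196479 210.50668343] [339.73859205 255.9949595 ]
```

View pics/chk2.png

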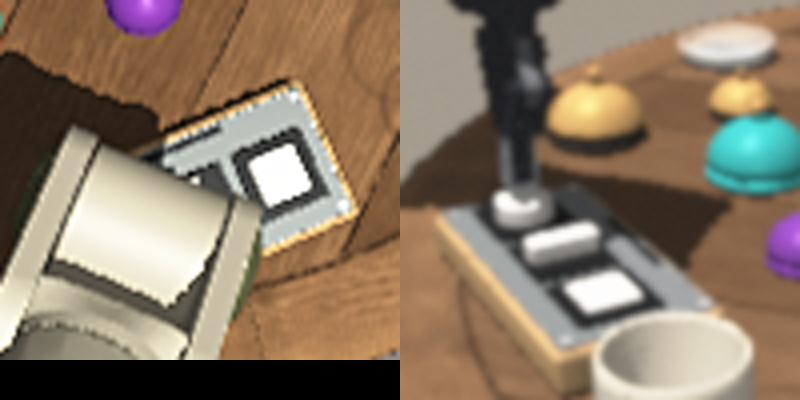

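The square key is down: its side faces have gone at crop (603,292). The oblong key is up, and the finger is over the round key near crop (520,190). Commanded z is about 59 mm, so I'll press down to 39.

Emit:
send_rows([
  {"xyz": [0,0,0.006],"dr": [0,0,0]},
  {"xyz": [0,0,0.01],"dr": [0,0,0]},
  {"xyz": [0,0,0.013],"dr": [0,0,0]},
  {"xyz": [0,0,0.015],"dr": [0,0,0]},
  {"xyz": [0,0,0.017],"dr": [0,0,0]},
])

```text
time_s: 4.67
ee_pos: [446.4, -69.0, 42.2]
tool_rot: [3.116, 0.398, 0.0]
force: [-0.2, -1.1, 2.8]
opening: -0.2
```

Emit:
send_rows([
  {"xyz": [0,0,0.001],"dr": [0,0,0]},
  {"xyz": [0,0,0.002],"dr": [0,0,0]},
  {"xyz": [0,0,0.003],"dr": [0,0,0]},
  {"xyz": [0,0,0.003],"dr": [0,0,0]},
  {"xyz": [0,0,0.003],"dr": [0,0,0]},
])

```text
time_s: 5.08
ee_pos: [446.4, -69.0, 39.9]
tool_rot: [3.116, 0.398, 0.001]
force: [-4.4, -2.4, 10.1]
opening: 0.0
```

Emit:
send_rows([
  {"xyz": [0,0,0],"dr": [0,0,0]},
  {"xyz": [0,0,-0.01],"dr": [0,0,0]},
  {"xyz": [0,0,-0.03],"dr": [0,0,0]},
  {"xyz": [0,0,-0.05],"dr": [0,0,0]},
  {"xyz": [0,0,-0.07],"dr": [0,0,0]},
])

```text
time_s: 5.5
ee_pos: [445.9, -68.5, 109.9]
tool_rot: [-3.115, -0.397, 0.001]
force: [-0.2, -0.2, 0.3]
opening: -0.0
```

Emit:
send_rows([
  {"xyz": [0.01,-0.02,0],"dr": [0,0,0]},
  {"xyz": [0.025,-0.047,0],"dr": [0,0,0]},
  {"xyz": [0.042,-0.078,0],"dr": [0,0,0]},
  {"xyz": [0.058,-0.108,0],"dr": [0,0,0]},
  {"xyz": [0.074,-0.138,0],"dr": [0,0,0]},
])

```text
time_s: 5.92
ee_pos: [483.1, 85.1, 109.2]
tool_rot: [-3.116, -0.397, 0.0]
force: [0.3, -0.6, 0.1]
opening: -0.1
```

Emit:
send_rows([
  {"xyz": [0.016,-0.03,0],"dr": [0,0,0]},
  {"xyz": [0.028,-0.052,0],"dr": [0,0,0]},
  {"xyz": [0.0331,-0.061,0.01],"dr": [0,0,0]},
  {"xyz": [0.0331,-0.061,0.025],"dr": [0,0,0]},
  {"xyz": [0.0331,-0.061,0.035],"dr": [0,0,0]},
])

```text
time_s: 6.33
ee_pos: [499.1, 150.9, 72.5]
tool_rot: [-3.116, -0.399, 0.003]
force: [0.3, -0.4, -0.4]
opening: -0.2
```

```bash
python3 - <<'E'
from h import *
c=imaging.read_camera("top");s=imaging.read_camera("side")
st=robot.sense();print(st["time_s"],st["ee_pos"],st["force"],st["opening"])
a=cv2.resize(c["img"][195:285,230:330,::-1],None,fx=4,fy=4,interpolation=cv2.INTER_CUBIC)
d=cv2.resize(s["img"][155:255,235:335,::-1],None,fx=4,fy=4,interpolation=cv2.INTER_CUBIC)
o=np.zeros((400,800,3),np.uint8);o[:360,:400]=a;o[:,400:]=d
cv2.imwrite("pics/chk3.png",o);print(proj(s,st["ee_pos"]),proj(c,st["ee_pos"]))
E
```

```text
6.4333 [498.66517421 150.04003986  72.25343729] [ 1.16999952  0.38587998 -0.02053624] 0.31215702701624426
[281.97350075 177.92807028] [263.05410842 238.94912156]
```

View pics/chk3.png

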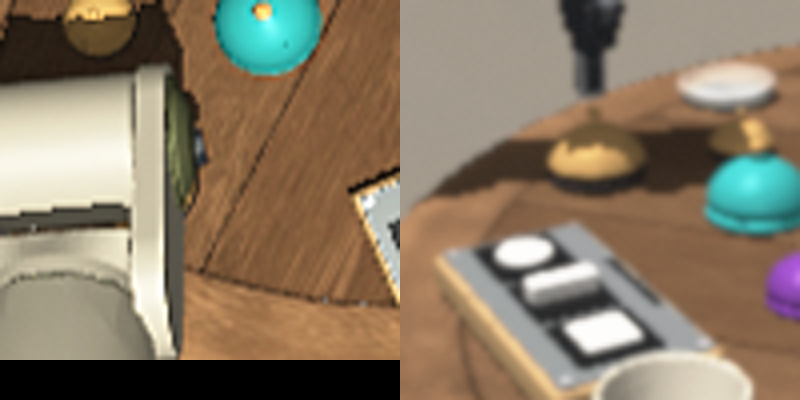

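Both keys are down and the oblong key is up. The tip at crop (589,93) sits just left of the button at (594,110), so I'll shift 2 mm in +x and press gently.

Emit:
send_rows([
  {"xyz": [0.002,0.0005,0.004],"dr": [0,0,0]},
  {"xyz": [0.002,0.0005,0.008],"dr": [0,0,0]},
  {"xyz": [0.002,0.0005,0.011],"dr": [0,0,0]},
  {"xyz": [0.002,0.0005,0.013],"dr": [0,0,0]},
  {"xyz": [0.002,0.0005,0.0145],"dr": [0,0,0]},
])

```text
time_s: 6.85
ee_pos: [502.1, 150.4, 59.8]
tool_rot: [3.116, 0.397, 0.0]
force: [-0.6, -1.2, 1.8]
opening: -0.1
```

Emit:
send_rows([
  {"xyz": [0,0,0.001],"dr": [0,0,0]},
  {"xyz": [0,0,0.002],"dr": [0,0,0]},
  {"xyz": [0,0,0.0025],"dr": [0,0,0]},
  {"xyz": [0,0,0.003],"dr": [0,0,0]},
  {"xyz": [0,0,0.003],"dr": [0,0,0]},
])

```text
time_s: 7.27
ee_pos: [502.2, 150.5, 57.4]
tool_rot: [3.116, 0.398, 0.001]
force: [-1.3, -2.1, 6.9]
opening: -0.2
```

Emit:
send_rows([
  {"xyz": [0,0,0.0005],"dr": [0,0,0]},
  {"xyz": [0,0,0.001],"dr": [0,0,0]},
  {"xyz": [0,0,0.0013],"dr": [0,0,0]},
  {"xyz": [0,0,0.0013],"dr": [0,0,0]},
  {"xyz": [0,0,0.0013],"dr": [0,0,0]},
])

```text
time_s: 7.68
ee_pos: [502.2, 150.5, 56.9]
tool_rot: [3.116, 0.398, 0.001]
force: [-6.2, -3.0, 15.3]
opening: 0.2
```

Emit:
send_rows([
  {"xyz": [0,0,-0.003],"dr": [0,0,0]},
  {"xyz": [0,0,-0.007],"dr": [0,0,0]},
  {"xyz": [0,0,-0.02],"dr": [0,0,0]},
  {"xyz": [0,0,-0.05],"dr": [0,0,0]},
  {"xyz": [0,0,-0.08],"dr": [0,0,0]},
])

```text
time_s: 8.1
ee_pos: [501.4, 150.8, 135.8]
tool_rot: [-3.116, -0.397, 0.004]
force: [1.0, 0.0, -0.5]
opening: -0.1
```

Emit:
send_rows([
  {"xyz": [0,0,-0.01],"dr": [0,0,0]},
  {"xyz": [0,0,-0.02],"dr": [0,0,0]},
  {"xyz": [0,0,-0.02],"dr": [0,0,0]},
  {"xyz": [0,0,-0.02],"dr": [0,0,0]},
  {"xyz": [0,0,-0.02],"dr": [0,0,0]},
])

```text
time_s: 8.52
ee_pos: [501.4, 150.6, 154.1]
tool_rot: [-3.116, -0.397, 0.004]
force: [-0.2, -0.9, 0.4]
opening: 0.2
```

```bash
python3 - <<'E'
from h import *
c=imaging.read_camera("top");s=imaging.read_camera("side")
st=robot.sense();print(st["time_s"],st["ee_pos"],st["force"],st["opening"])
d=cv2.resize(s["img"][155:305,235:395,::-1],None,fx=4,fy=4,interpolation=cv2.INTER_CUBIC)
cv2.imwrite("pics/chk4.png",d)
E
```

```text
8.6167 [501.56218808 150.6486515  154.32203941] [-0.52539071  0.45767876 -0.36382649] -0.008454211934384767
```

View pics/chk4.png

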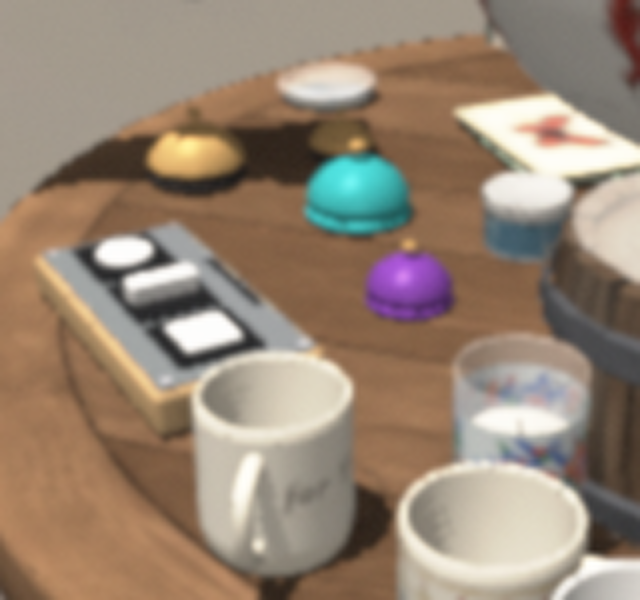

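The bell stands upright where it was, with its button at crop (194,112), the same place as before. The square and round keys are flush, the oblong key is up, and nothing around them has moved. Handing in.

```bash
python3 -c "
from h import *
print(workorder.hand_in())"
```

```text
the job is handed in; nothing more can be done
None
```

I pressed the square key, then the round key, then rang the large brass bell, and handed the job in at about 8.6 s of the 45 s allowed. No verdict was reported.

- **Keys:** both stopped at 40 mm under about 10 N, which is their hard stop. The last picture shows them flush and the oblong key still up.
- **Bell:** the button stopped about 4 mm down under 15 N. The arm then drew clear to about 154 mm. In the last picture the bell stands upright in its place with the button up, though I judged that by eye at about 1 mm per crop pixel.
- **Things around:** the mug, dish and tin show no movement.
- **Disagreement:** the side camera put the keys and bell 7–13 mm off the top camera's position in y. I trusted the top camera, because the key spacing came out at 129.3 mm against 130 mm. The touches and forces agreed with it. The pad outline measured about 4% small (212 × 106 mm against 220 × 110 mm).

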